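# Sweep the counted flanges into the counting tray's trough and shut its lid

## Task

The customer is taking the three flat pipe flanges on the counting tray. Sweep them with the fingers across the platform and right over its open edge, so that they lie down in the trough, then push the trough's lid over and press it fully shut. Pick nothing up, leave the copper cap and the tap aerator standing where they are on the platform, and do not disturb the other things on the counter.

Things in the scene. Friction and masses are not known exactly. Their poses are not given: they have to be found in the camera images.
- tray: grey plastic counting tray, fixed, 280 mm (its x) by 250 mm (its y); origin under it on the counter at z = 0, z up. A raised platform with a trough along its left (+y) side. A rim 6 mm thick stands 10 mm above the platform at its right side and both ends. Flanges, cap and aerator stand about 50 mm apart along its x, in any order.
- platform_edge (a point): middle of the platform's open edge to the trough, at (0, 0.045, 0.030) in the tray's frame, axes as the tray's; the edge runs along x and is rounded (radius 6 mm). The flat platform, top at z = 0.030, reaches from here 169 mm towards -y, and 134 mm either way along x
- trough (a point): centre of the trough's floor, at (0, 0.0795, 0.005) in the tray's frame. It is 69 mm wide (y), 268 mm long (x) and 25 mm deep below the platform; the tray is slippery. A flange pushed only just past the edge hangs tilted on it and keeps the lid from shutting, so follow it until the fingers are 20 to 30 mm past; its outer wall (+y) is 6 mm thick, top at z = 0.030
- lid (a joint): hinge of the trough's lid, rad: 0 = shut flat over the trough (top at z = 0.0335), 1.57 upright, stop at 2.0 leaning outward to the tray's +y; starts between 1.6 and 1.95. Hinge line along the tray's x at y = 0.1225, z = 0.032. Stiff (0.07 N m): it stays where it is left and does not fall shut; 1 to 2 N near the free edge moves it
- lid_edge (a point): middle of the aluminium lid's free edge, on its upper face, 80 mm from the hinge line; the lid is 276 mm long along the tray's x, 3 mm thick. A thumb tab 50 mm long reaches 11 mm further than this point; upright, its tip is at z = 0.123
- flange_a: pipe flange, bright metal: a flat thin-rimmed disc 44 mm across with a short raised collar in the middle, 12 mm high in all, 60 g; origin at the centre of its underside. To the touch its flank is a solid slope from rim to collar top: push it with the fingertips within 5 mm of the platform. All three are alike. It lies collar up on the tray's platform (underside at z = 0.030).
- flange_b: pipe flange, bright metal: a flat thin-rimmed disc 44 mm across with a short raised collar in the middle, 12 mm high in all, 60 g; origin at the centre of its underside. To the touch its flank is a solid slope from rim to collar top: push it with the fingertips within 5 mm of the platform. All three are alike. It lies collar up on the tray's platform (underside at z = 0.030).
- flange_c: pipe flange, bright metal: a flat thin-rimmed disc 44 mm across with a short raised collar in the middle, 12 mm high in all, 60 g; origin at the centre of its underside. To the touch its flank is a solid slope from rim to collar top: push it with the fingertips within 5 mm of the platform. All three are alike. It lies collar up on the tray's platform (underside at z = 0.030).
- copper_cap: copper pipe cap, a plain round cup 39 mm across and 37 mm high, 70 g, standing on the platform; stays. Origin at the centre of its underside
- tap_aerator: pale tap aerator, a stepped round body 34 mm across and 31 mm high, 50 g, standing on the platform; stays. Origin at the centre of its underside
- card_terminal: black card terminal, 164 x 80 x 36 mm, left of the tray; bystander, loose, not to be disturbed; origin at the centre of its underside
- calculator: black calculator, 130 x 80 x 19 mm, left of the tray; bystander, loose, not to be disturbed; origin at the centre of its underside
- pen: white pen, 145 mm long, 10 mm thick, left of the tray, towards the robot; bystander, loose, not to be disturbed; origin at the centre of its underside

How it is judged:
By the outcome, as a careful person would: the job done as asked, in the order asked, and still so for the second after the job is handed in, with the robot touching nothing.
It also fails if it takes over 56 s, if anything falls off the work surface, if the arm or the gripper's body presses on something with over 40 N, if the wrist force passes 120 N, or if a joint passes its speed limit or range.

## Robot

A 6-joint arm with a two-finger parallel gripper is mounted at the origin on a cart in front of the work surface, level with it; the furniture and walls round the work are solid. World frame = base frame: x ahead of the robot, y to its left, z up, the work surface at z = 0. Lengths are in m, angles in rad, forces in N, time in s.
With the tool pointing down it reaches from about 0.25 to 0.775 m from the base axis. Payload 4 kg.
Tool frame: the origin (TCP) lies between the finger pads; the fingertips stand 8 mm ahead of it and the grasp point (between the pads) lies 11 mm behind it; z points along the fingers, y is the line along which they close (so a half turn about z gives the same grasp; the last joint's range is limited). The gripper opens to 85 mm and grips with 20 to 120 N. Pads are 22 mm wide; open, the fingers measure 114 mm over their backs; the gripper's body (76 mm by 85 mm) begins 54 mm behind the grasp point. The pads swing forward as they close: fully open they stand 13 mm farther back than shut.
Start: joints at [1.159, 0.087, 1.371, -0, 1.684, -0.103], TCP at [0.167, 0.524, 0.239] pointing down, gripper open.
Joint ranges: [-3.1, 3.1], [-0.76, 2.03], [0.27, 2.55], [-1.08, 4.22], [0.17, 2.65], [-2.57, 2.57]. Speed limits (rad/s): [2.79, 2.79, 3.14, 3.14, 3.14, 3.14].

## Interface

Orientations are given as [roll, pitch, yaw] about the fixed x, y, z axes, in that order (R = Rz(yaw) Ry(pitch) Rx(roll)).
In Python, from workcell import bot gives the robot as it stands.
- The arm moves only by the tool arm_command, never from a script. Its argument "commands" is a list of rows, each a list of 7 numbers: the shift along the world's x, y, z in m, then the turn, a rotation vector about the world's x, y, z in degrees, then the closure, from -1 (fully open) to 1 (shut). In form: [[tx, ty, tz, ax, ay, az, jaw], ...]. A call has 1 to 10 rows; each row shifts and turns the commanded pose from where the row before left it; what a row does not reach is not made up. A row lasts 1/12 s, in which the tool goes at most 41.7 mm and 7.16 degrees, less where a joint would pass 70% of its speed; a pose out of reach is approached as far as the arm can. A call with a gripper value outside its range is refused whole. The fingers move at their own pace and stop on an object; the grip force is fixed at half the most. Time passes only in rows, so rows that do not move let the fingers close. It gives the time, the measured TCP pose, the force, the opening and the grip force at its end, in the units of the state.
- bot.get_obs(): the state, without advancing time (a new reading comes with each control period).
- bot.grab_frame(name): name is "side" or "top"; returns the picture (384x512x3 uint8, red, green, blue); there is no depth.
- bot.calibration(name): a dict with "camera_matrix" (3x3 intrinsics, pixels), "world_from_camera" (4x4, takes a point from camera to world coordinates). Camera axes: x right, y down, z forward; pixel columns grow to the right and rows downward; lengths in m; the calibration is good to about 2 mm. A picture is of the moment at which its call begins. calibration takes no time and is no camera call.
- bot.job_done(): hands the job in; it is judged then, once.
Trained networks look in the newest picture that a camera, given by its name, has taken for a name from the list of things; names that differ only in an ending like _2 or _b are one class to them, and where a whole thing is asked for, a point or a joint stands for the part that bears it (a point fixed in the world has none). Each returns a list of dicts, best first, with "confidence" (0 to 1); they miss things now and then, are a little off and sometimes report something else, mostly with a low value. They report only what shows in the picture. A call takes as long as a camera call.
- bot.regions_of(camera, name): "region" (384x512 bool, what is visible of it).
- bot.spot_point(camera, name): "point" ([x, y, z] in m, in world coordinates, good to about 4 mm: a listed point, or the origin of a listed thing).
The state is a dict: "time_s": time; "q": joint angles; "qvel": joint speeds; "effort": joint torques, N m; "tcp_pos": TCP position; "orientation": TCP orientation; "wrist_force": force on the tool from outside, world axes, zero at the start; "moment": the same for the moment, N m; "finger_gap": finger opening in m; "gripper_force": force on a finger pad.
Only numpy, scipy, OpenCV 4.12 (cv2) and the standard library are available. Lean on these libraries where they do the work, as an engineer would, in place of code of your own. Each camera call takes 0.05 s, during which the arm holds its last target. There are 200 camera calls.

## Working session

There is one attempt and no reset: what is moved stays moved. The work goes in short steps, Python scripts to look and compute and a tool call to move; the robot and the scene stay as the last step left them, time stands still between calls to the robot, and variables do not carry over. Pictures are saved under pics/ and viewed, at most 10 in all, crops included, and the job is handed in when it is done.

Besides the shell and the picture viewer there is one more tool, called as name([rows], argument=value, ...), one row to a line, values as JSON. arm_command: Moves the arm, as the interface text tells. Its arguments: {"type":"object","properties":{"commands":{"type":"array","items":{"type":"array","items":{"type":"number"}}}},"required":["commands"]}

```bash
mkdir -p pics; python3 - <<'E'
from workcell import bot
import cv2,numpy as np
for c in("top","side"):
    im=bot.grab_frame(c); cv2.imwrite(f"pics/{c}0.png",im[:,:,::-1])
    for n in("tray","platform_edge","trough","lid_edge","flange_a","copper_cap","tap_aerator","card_terminal","calculator","pen"):
        print(c,n,[(np.round(d["point"],3).tolist(),round(d["confidence"],2)) for d in bot.spot_point(c,n)])
o=bot.get_obs();print(o["time_s"],o["tcp_pos"],o["orientation"],o["finger_gap"])
E
```

```text
top tray [([0.566, 0.032, 0.002], 0.71)]
top platform_edge [([0.57, 0.078, 0.029], 0.84), ([0.663, 0.017, 0.031], 0.65)]
top trough [([0.566, 0.115, 0.005], 0.66)]
top lid_edge [([0.564, 0.18, 0.109], 0.98)]
top flange_a [([0.665, 0.014, 0.031], 0.77), ([0.561, 0.005, 0.032], 0.74), ([0.464, 0.005, 0.031], 0.46)]
top copper_cap [([0.613, 0.036, 0.028], 0.56)]
top tap_aerator [([0.52, 0.027, 0.033], 0.71)]
top card_terminal [([0.526, 0.492, 0.0], 0.78)]
top calculator [([0.668, 0.459, 0.003], 0.75)]
top pen [([0.424, 0.306, -0.002], 0.72)]
side tray [([0.565, 0.038, -0.002], 0.66)]
side platform_edge [([0.564, 0.083, 0.033], 0.65), ([0.516, 0.032, 0.035], 0.46)]
side trough [([0.57, 0.118, 0.006], 0.78), ([0.515, 0.029, 0.033], 0.54)]
side lid_edge [([0.571, 0.184, 0.108], 0.67)]
side flange_a [([0.464, 0.002, 0.029], 0.71), ([0.563, 0.007, 0.031], 0.66), ([0.665, 0.012, 0.026], 0.58)]
side copper_cap [([0.613, 0.034, 0.031], 0.85)]
side tap_aerator [([0.517, 0.031, 0.034], 0.77)]
side card_terminal [([0.523, 0.499, 0.0], 0.93), ([0.572, 0.121, 0.004], 0.55)]
side calculator [([0.665, 0.458, -0.002], 0.68), ([0.567, 0.079, 0.028], 0.37)]
side pen [([0.421, 0.299, 0.002], 0.61)]
1.1 [0.16715941 0.52400399 0.23935447] [3.14146855e+00 1.72920627e-05 2.83274180e+00] 0.08529945006657953
```

View pics/top0.png

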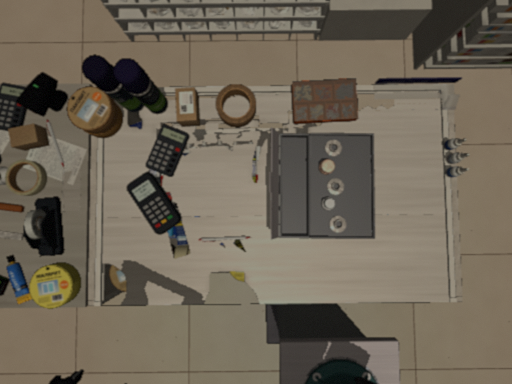

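View pics/side0.png

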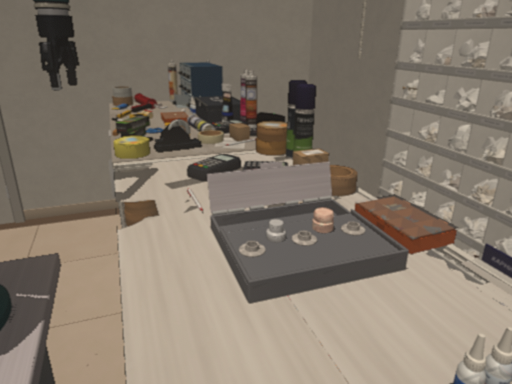

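The images show the tray nearly square to the world axes, at pixels x 278–374, y 133–238 in the top view. The flanges are at (338,224), (335,187) and (333,148), the aerator at (328,203) and the cap at (327,166). The lid stands open on the left side. Next I measure the tray yaw.

```bash
cat > h.py <<'E'
from workcell import bot
import cv2,numpy as np
def bp(c,uv,z):
    k=bot.calibration(c);K=np.array(k["camera_matrix"]);T=np.array(k["world_from_camera"])
    d=T[:3,:3]@np.linalg.inv(K)@[uv[0],uv[1],1];o=T[:3,3];return o+d*(z-o[2])/d[2]
E
python3 - <<'E'
from h import *
bot.grab_frame("top")
r=bot.regions_of("top","tray")[0]["region"]
# right rim (-y side) and ends: fit lines to boundary
rows=np.arange(145,228); pts=np.array([bp("top",(np.where(r[v])[0].max()+.5,v),.04)[:2] for v in rows if r[v].any()])
print("right",np.polyfit(pts[:,0],pts[:,1],1),np.median(pts[:,1]))
for f,nm in((min,"far"),(max,"near")):
    p=np.array([bp("top",(u,f(np.where(r[:,u])[0])+(.5 if f is max else -.5)),.04)[:2] for u in range(315,368)])
    print(nm,np.polyfit(p[:,1],p[:,0],1),np.median(p[:,0]))
for d in bot.regions_of("top","flange_a"):
    v,u=np.where(d["region"]);print("fl",d["confidence"],len(u),bp("top",((u.min()+u.max())/2,(v.min()+v.max())/2),.032)[:2])
for n in("copper_cap","tap_aerator"):
  d=bot.regions_of("top",n)[0]; v,u=np.where(d["region"]);print(n,bp("top",((u.min()+u.max())/2,(v.min()+v.max())/2),.06)[:2])
E
```

```text
right [-0.01174627 -0.08507951] -0.09160842585510098
far [0.00964111 0.70381947] 0.7036887120867972
near [0.00882578 0.42365711] 0.42364143407920224
fl 0.73 195 [0.46243793 0.00598808]
fl 0.63 186 [0.56307871 0.00903313]
fl 0.57 194 [0.66507229 0.01345671]
copper_cap [0.60927677 0.03874514]Traceback (most recent call last):
  File "<stdin>", line 13, in <module>
IndexError: list index out of range
```

arm_command([
  [0.03,-0.04,0,0,0,-7,0],
  [0.03,-0.04,0,0,0,-7,0.8],
  [0.03,-0.04,0,0,0,-7,0.8],
  [0.03,-0.04,0,0,0,-7,0.8],
  [0.03,-0.04,0,0,0,-7,0.8],
  [0.03,-0.04,0,0,0,-7,0.8],
  [0.03,-0.04,0,0,0,-7,0.8],
  [0.03,-0.04,0,0,0,-7,0.8],
  [0.03,-0.04,0,0,0,-7,0.8],
  [0.027,-0.04,0,0,0,-7,0.8],
])

```text
time_s: 2.18
tcp_pos: [0.4164, 0.1877, 0.2397]
orientation: [3.14, -0.0, 1.605]
wrist_force: [0.7, 0.1, -0.0]
finger_gap: 0.0085
gripper_force: 0.0
```

arm_command([
  [0.007,-0.034,0,0,0,-2.5,0.8],
  [0.007,-0.034,0,0,0,0,0.8],
  [0.007,-0.034,0,0,0,0,0.8],
  [0.007,-0.034,0,0,0,0,0.8],
  [0.007,-0.034,0,0,0,0,0.8],
  [0.006,-0.034,0,0,0,0,0.8],
  [0.006,-0.031,0,0,0,0,0.8],
  [0,0,-0.04,0,0,0,0.8],
  [0,0,-0.04,0,0,0,0.8],
  [0,0,-0.04,0,0,0,0.8],
])

```text
time_s: 3.02
tcp_pos: [0.4632, -0.0466, 0.119]
orientation: [3.138, 0.001, 1.565]
wrist_force: [0.2, 0.1, -0.4]
finger_gap: 0.0085
gripper_force: 0.0
```

arm_command([
  [0,0,-0.035,0,0,0,0.8],
  [0,0,-0.02,0,0,0,0.8],
  [0,0,-0.01,0,0,0,0.8],
  [0,0,-0.005,0,0,0,0.8],
  [0,0,0,0,0,0,0.8],
  [0,0,0,0,0,0,0.8],
])

```text
time_s: 3.52
tcp_pos: [0.4638, -0.0458, 0.051]
orientation: [3.138, 0.001, 1.568]
wrist_force: [0.5, -0.6, 0.2]
finger_gap: 0.0087
gripper_force: 0.0
```

```bash
python3 - <<'E'
from h import *
im=bot.grab_frame("side"); cv2.imwrite("pics/s1.png",cv2.resize(im[150:300,190:420],None,fx=3.4,fy=3.4,interpolation=cv2.INTER_CUBIC)[:,:,::-1])
E
```

```text
(no output)
```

View pics/s1.png

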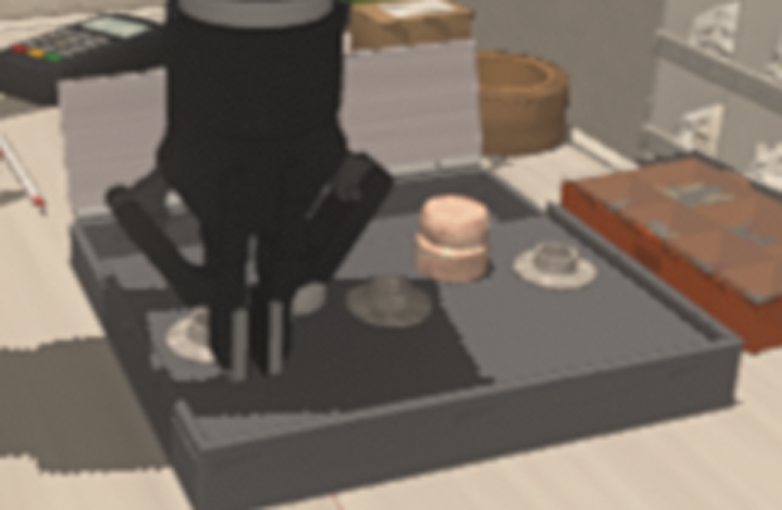

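The fingers stand just behind the near flange (crop, tips at about (255,375)) with cap and aerator clear. I lower to the platform and sweep.

arm_command([
  [0,0,-0.005,0,0,0,0.8],
  [0,0,-0.005,0,0,0,0.8],
  [0,0,0,0,0,0,0.8],
  [0,0,0,0,0,0,0.8],
])

```text
time_s: 3.9
tcp_pos: [0.4623, -0.0455, 0.0392]
orientation: [-3.141, -0.0, 1.567]
wrist_force: [-0.4, 0.4, 0.3]
finger_gap: 0.0086
gripper_force: 0.0
```

arm_command([
  [0,0.01,0,0,0,0,0.8],
  [0,0.01,0,0,0,0,0.8],
  [0,0.01,0,0,0,0,0.8],
  [0,0.01,0,0,0,0,0.8],
  [0,0.01,0,0,0,0,0.8],
  [0,0.01,0,0,0,0,0.8],
  [0,0,0,0,0,0,0.8],
])

```text
time_s: 4.48
tcp_pos: [0.4624, 0.0166, 0.0394]
orientation: [3.141, -0.001, 1.57]
wrist_force: [-0.2, -0.3, 0.3]
finger_gap: 0.0087
gripper_force: 0.0
```

```bash
python3 - <<'E'
from h import *
print(bot.get_obs()["tcp_pos"])
for c in("side","top"):
    bot.grab_frame(c)
    print(c,[(np.round(d["point"],3).tolist(),round(d["confidence"],2)) for d in bot.spot_point(c,"flange_a")])
E
```

```text
[0.46235839 0.01658476 0.03936778]
side [([0.667, 0.009, 0.028], 0.78), ([0.462, 0.05, 0.033], 0.64), ([0.562, 0.013, 0.034], 0.49)]
top [([0.46, 0.049, 0.03], 0.75), ([0.66, 0.014, 0.032], 0.73), ([0.562, 0.007, 0.032], 0.69), ([0.573, 0.082, 0.028], 0.51)]
```

arm_command([
  [0,0.009,0.001,0,0,0,0.8],
  [0,0.009,0,0,0,0,0.8],
  [0,0.009,0,0,0,0,0.8],
  [0,0.009,0,0,0,0,0.8],
  [0,0.009,0,0,0,0,0.8],
  [0,0.009,0,0,0,0,0.8],
  [0,0.009,0,0,0,0,0.8],
  [0,0.009,0,0,0,0,0.8],
  [0,0.006,0,0,0,0,0.8],
  [0,0,0,0,0,0,0.8],
])

```text
time_s: 5.52
tcp_pos: [0.4623, 0.0938, 0.0402]
orientation: [-3.141, -0.0, 1.569]
wrist_force: [-0.3, 1.3, 0.4]
finger_gap: 0.0082
gripper_force: 0.0
```

```bash
python3 - <<'E'
from h import *
o=bot.get_obs();print(o["tcp_pos"],o["wrist_force"])
for c in("side","top"):
    im=bot.grab_frame(c)
    for n in("flange_a","copper_cap","tap_aerator"):print(c,n,[(np.round(d["point"],3).tolist(),round(d["confidence"],2)) for d in bot.spot_point(c,n)])
E
```

```text
[0.46226402 0.09381473 0.04020181] [-0.33511004  1.29431672  0.36548661]
side flange_a [([0.665, 0.01, 0.025], 0.75), ([0.564, 0.009, 0.034], 0.69), ([0.466, 0.108, 0.01], 0.39)]
side copper_cap [([0.615, 0.032, 0.032], 0.69)]
side tap_aerator [([0.515, 0.035, 0.035], 0.85), ([0.425, 0.299, 0.003], 0.29)]
top flange_a [([0.667, 0.015, 0.034], 0.73), ([0.563, 0.006, 0.028], 0.71)]
top copper_cap [([0.612, 0.037, 0.027], 0.63)]
top tap_aerator [([0.52, 0.029, 0.034], 0.68), ([0.563, 0.03, -0.002], 0.33)]
```

arm_command([
  [0,0,0.03,0,0,0,0.8],
  [0,0,0.03,0,0,0,0.8],
  [0,-0.02,0.02,0,0,0,0.8],
  [0.02,-0.03,0,0,0,0,0.8],
  [0.027,-0.03,0,0,0,0,0.8],
  [0.027,-0.03,0,0,0,0,0.8],
  [0.026,-0.03,0,0,0,0,0.8],
  [0,0,0,0,0,0,0.8],
])

```text
time_s: 6.58
tcp_pos: [0.566, -0.0534, 0.1198]
orientation: [3.139, 0.003, 1.562]
wrist_force: [-1.0, 0.2, 0.1]
finger_gap: 0.0085
gripper_force: 0.0
```

```bash
python3 - <<'E'
from h import *
o=bot.get_obs();print(o["tcp_pos"],o["wrist_force"])
for c in("side","top"):
    im=bot.grab_frame(c)
    for n in("flange_a",):print(c,n,[(np.round(d["point"],3).tolist(),round(d["confidence"],2)) for d in bot.spot_point(c,n)])
cv2.imwrite("pics/t2.png",cv2.resize(im[110:250,250:400],None,fx=4,fy=4,interpolation=cv2.INTER_CUBIC)[:,:,::-1])
E
```

```text
[ 0.56603678 -0.05342644  0.11978877] [-0.97026976  0.21694053  0.10034907]
side flange_a [([0.565, 0.009, 0.029], 0.85), ([0.663, 0.012, 0.024], 0.56), ([0.462, 0.107, 0.006], 0.45), ([0.569, 0.121, 0.008], 0.42)]
top flange_a [([0.563, 0.006, 0.034], 0.62), ([0.461, 0.109, 0.003], 0.62), ([0.664, 0.016, 0.031], 0.58), ([0.569, 0.181, 0.112], 0.18)]
```

View pics/t2.png

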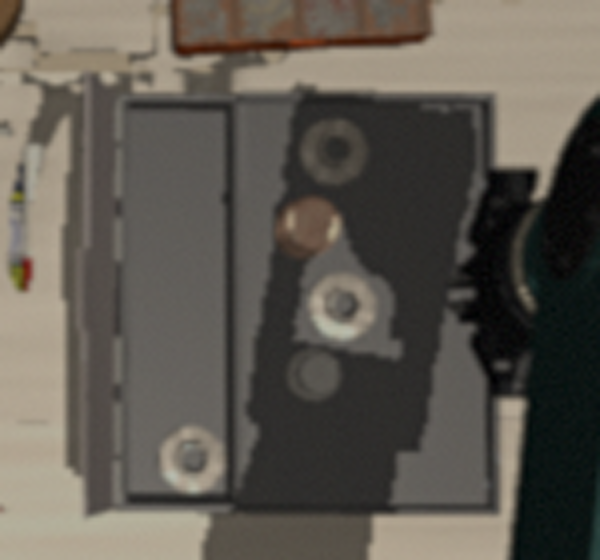

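The first flange lies flat in the trough (crop (190,457)). The cap at (310,226) and the aerator at (315,374) leave about 60 mm for the middle flange at (342,304). Next I lower behind it.

arm_command([
  [0,0,-0.03,0,0,0,0.8],
  [0,0,-0.03,0,0,0,0.8],
  [0,0,-0.01,0,0,0,0.8],
  [0,0,-0.005,0,0,0,0.8],
  [0,0,-0.004,0,0,0,0.8],
  [0,0,0,0,0,0,0.8],
  [0,0,0,0,0,0,0.8],
])

```text
time_s: 7.37
tcp_pos: [0.5634, -0.0474, 0.043]
orientation: [3.139, 0.0, 1.568]
wrist_force: [-0.5, 0.5, 0.4]
finger_gap: 0.0085
gripper_force: 0.0
```

arm_command([
  [0.0005,0.006,-0.0025,0,0,0,0.8],
  [0,0.008,0,0,0,0,0.8],
  [0,0.008,0,0,0,0,0.8],
  [0,0.008,0,0,0,0,0.8],
  [0,0.006,0,0,0,0,0.8],
  [0,0,0,0,0,0,0.8],
])

```text
time_s: 7.87
tcp_pos: [0.5632, -0.0099, 0.0392]
orientation: [3.141, -0.0, 1.569]
wrist_force: [0.2, -0.5, -0.1]
finger_gap: 0.0085
gripper_force: 0.0
```

```bash
python3 - <<'E'
from h import *
o=bot.get_obs();print(o["tcp_pos"],o["wrist_force"])
for c in("side","top"):
    im=bot.grab_frame(c)
    for n in("flange_a","copper_cap","tap_aerator"):print(c,n,[(np.round(d["point"],3).tolist(),round(d["confidence"],2)) for d in bot.spot_point(c,n)])
cv2.imwrite("pics/t3.png",cv2.resize(im[110:250,250:400],None,fx=4,fy=4,interpolation=cv2.INTER_CUBIC)[:,:,::-1])
E
```

```text
[ 0.56316177 -0.00992966  0.03919918] [ 0.18170342 -0.51981171 -0.07225609]
side flange_a [([0.562, 0.02, 0.033], 0.66), ([0.667, 0.011, 0.027], 0.62), ([0.46, 0.109, 0.005], 0.61)]
side copper_cap [([0.614, 0.034, 0.032], 0.54), ([0.526, 0.496, 0.0], 0.16)]
side tap_aerator [([0.514, 0.032, 0.034], 0.79)]
top flange_a [([0.565, 0.019, 0.031], 0.77), ([0.663, 0.015, 0.03], 0.67), ([0.466, 0.108, 0.004], 0.61)]
top copper_cap [([0.614, 0.036, 0.029], 0.59), ([0.562, 0.019, 0.031], 0.46)]
top tap_aerator [([0.52, 0.026, 0.034], 0.68), ([0.664, 0.015, 0.03], 0.39)]
```

View pics/t3.png

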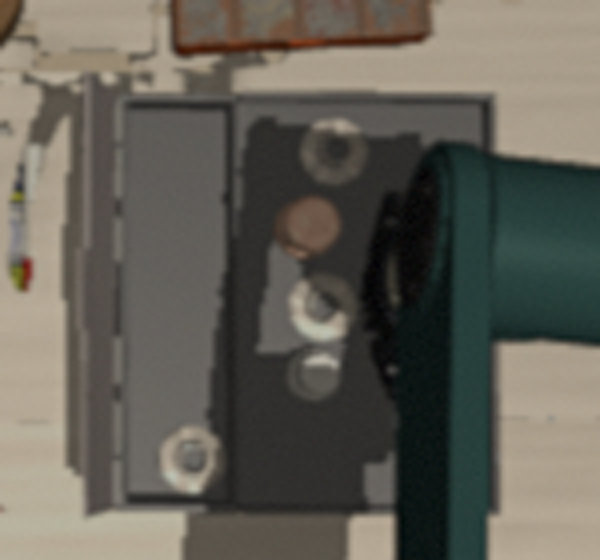

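The flange at crop (320,306) is midway between the cap and the aerator with some 6–8 mm either side. I push on, with a slight bias in +x.

arm_command([
  [0.001,0.008,0.001,0,0,0,0.8],
  [0,0.009,0,0,0,0,0.8],
  [0,0.009,0,0,0,0,0.8],
  [0,0.009,0,0,0,0,0.8],
  [0,0.009,0,0,0,0,0.8],
  [0,0.009,0,0,0,0,0.8],
  [0,0.009,0,0,0,0,0.8],
  [0,0.009,0,0,0,0,0.8],
  [0,0.009,0,0,0,0,0.8],
  [0,0.009,0,0,0,0,0.8],
])

```text
time_s: 9.1
tcp_pos: [0.5639, 0.0786, 0.0397]
orientation: [-3.141, -0.0, 1.568]
wrist_force: [0.1, 0.1, -0.7]
finger_gap: 0.0086
gripper_force: 0.0
```

arm_command([
  [0,0.009,0,0,0,0,0.8],
  [0,0.005,0,0,0,0,0.8],
  [0,0,0,0,0,0,0.8],
  [0,0,0.03,0,0,0,0.8],
  [0,0,0.03,0,0,0,0.8],
  [0,0,0.03,0,0,0,0.8],
  [0.02,-0.03,0,0,0,0,0.8],
  [0.027,-0.03,0,0,0,0,0.8],
  [0.026,-0.03,0,0,0,0,0.8],
  [0.026,-0.03,0,0,0,0,0.8],
])

```text
time_s: 9.93
tcp_pos: [0.6639, -0.0301, 0.1303]
orientation: [3.141, 0.0, 1.568]
wrist_force: [1.7, 0.1, 0.7]
finger_gap: 0.0086
gripper_force: 0.0
```

arm_command([
  [0,-0.02,0,0,0,0,0.8],
  [0,0,0,0,0,0,0.8],
  [0,0,0,0,0,0,0.8],
])

```text
time_s: 10.18
tcp_pos: [0.6628, -0.05, 0.129]
orientation: [-3.14, -0.001, 1.565]
wrist_force: [-0.8, 0.5, 0.4]
finger_gap: 0.0087
gripper_force: 0.0
```

```bash
python3 - <<'E'
from h import *
o=bot.get_obs();print(o["tcp_pos"],o["wrist_force"])
for c in("side","top"):
    im=bot.grab_frame(c)
    for n in("flange_a","copper_cap","tap_aerator","lid_edge"):print(c,n,[(np.round(d["point"],3).tolist(),round(d["confidence"],2)) for d in bot.spot_point(c,n)])
E
```

```text
[ 0.66280806 -0.04998375  0.1290207 ] [-0.82704893  0.53844296  0.41997253]
side flange_a [([0.664, 0.01, 0.027], 0.56), ([0.464, 0.106, 0.004], 0.46)]
side copper_cap [([0.613, 0.033, 0.032], 0.72)]
side tap_aerator [([0.514, 0.032, 0.033], 0.64), ([0.666, 0.458, 0.0], 0.4)]
side lid_edge [([0.568, 0.185, 0.105], 0.95)]
top flange_a [([0.564, 0.1, 0.004], 0.68), ([0.665, 0.015, 0.028], 0.54)]
top copper_cap [([0.612, 0.035, 0.028], 0.79)]
top tap_aerator [([0.519, 0.028, 0.033], 0.65)]
top lid_edge [([0.568, 0.183, 0.112], 0.77), ([0.524, 0.028, 0.034], 0.39), ([0.566, 0.115, 0.005], 0.31)]
```

arm_command([
  [0.001,0,-0.03,0,0,0,0.8],
  [0.001,0,-0.03,0,0,0,0.8],
  [0,0,-0.015,0,0,0,0.8],
  [0,0,-0.008,0,0,0,0.8],
  [0,0,-0.004,0,0,0,0.8],
  [0,0,0,0,0,0,0.8],
  [0,0,0,0,0,0,0.8],
])

```text
time_s: 11.27
tcp_pos: [0.6659, -0.0486, 0.0444]
orientation: [3.139, 0.0, 1.568]
wrist_force: [-0.4, -1.2, 0.3]
finger_gap: 0.0082
gripper_force: 0.0
```

arm_command([
  [0,0.006,-0.003,0,0,0,0.8],
  [0,0.009,0,0,0,0,0.8],
  [0,0.009,0,0,0,0,0.8],
  [0,0.009,0,0,0,0,0.8],
  [0,0.009,0,0,0,0,0.8],
  [0,0.009,0,0,0,0,0.8],
  [0,0.009,0,0,0,0,0.8],
  [0,0,0,0,0,0,0.8],
])

```text
time_s: 11.93
tcp_pos: [0.6652, 0.0139, 0.0403]
orientation: [3.141, -0.001, 1.57]
wrist_force: [-0.4, -0.6, 0.2]
finger_gap: 0.0087
gripper_force: 0.0
```

```bash
python3 - <<'E'
from h import *
o=bot.get_obs();print(o["tcp_pos"],o["wrist_force"])
for c in("side","top"):
    im=bot.grab_frame(c)
    for n in("flange_a",):print(c,n,[(np.round(d["point"],3).tolist(),round(d["confidence"],2)) for d in bot.spot_point(c,n)])
    if c=="side":cv2.imwrite("pics/s4.png",cv2.resize(im[150:300,190:420],None,fx=3.4,fy=3.4,interpolation=cv2.INTER_CUBIC)[:,:,::-1])
E
```

```text
[0.66519692 0.01387772 0.040303  ] [-0.38466462 -0.62071448  0.21937578]
side flange_a [([0.664, 0.045, 0.03], 0.55), ([0.567, 0.084, 0.031], 0.47), ([0.461, 0.107, 0.005], 0.44)]
top flange_a [([0.563, 0.103, 0.004], 0.6), ([0.664, 0.044, 0.03], 0.57), ([0.464, 0.108, 0.006], 0.47)]
```

View pics/s4.png

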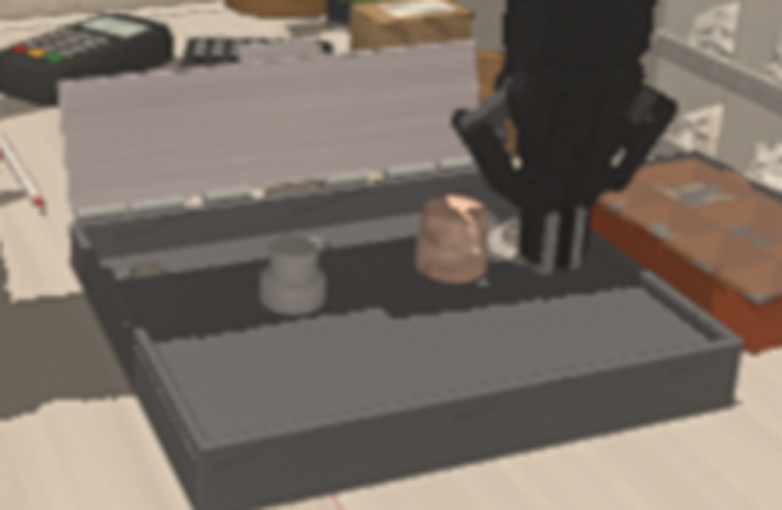

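The first two flanges are down in the trough: the first's collar just shows at (145,270) and the second is hidden. The third is ahead of the fingers at (505,240). I push it over.

arm_command([
  [0,0.009,0,0,0,0,0.8],
  [0,0.009,0,0,0,0,0.8],
  [0,0.009,0,0,0,0,0.8],
  [0,0.009,0,0,0,0,0.8],
  [0,0.009,0,0,0,0,0.8],
  [0,0.009,0,0,0,0,0.8],
  [0,0.009,0,0,0,0,0.8],
  [0,0.009,0,0,0,0,0.8],
  [0,0.009,0,0,0,0,0.8],
  [0,0,0,0,0,0,0.8],
])

```text
time_s: 12.97
tcp_pos: [0.6647, 0.0948, 0.0397]
orientation: [-3.141, -0.001, 1.569]
wrist_force: [-0.1, 0.7, -0.3]
finger_gap: 0.0086
gripper_force: 0.0
```

arm_command([
  [0,0,0.03,0,0,0,0.8],
  [0,0,0.03,0,0,0,0.8],
  [0,0,0.035,0,0,0,0.8],
  [0,-0.02,0.035,0,0,0,0.8],
  [0,-0.03,0.03,0,0,0,1],
  [0,-0.03,0.03,0,0,0,1],
  [0,-0.03,0,0,0,0,1],
  [0,-0.03,0,0,0,0,1],
  [0,0,0,0,0,0,1],
])

```text
time_s: 13.72
tcp_pos: [0.665, -0.0528, 0.2298]
orientation: [3.14, 0.004, 1.561]
wrist_force: [0.8, -1.3, 0.0]
finger_gap: 0.0002
gripper_force: 0.0
```

```bash
python3 - <<'E'
from h import *
o=bot.get_obs();print(o["tcp_pos"],o["wrist_force"])
for c in("side","top"):
    im=bot.grab_frame(c)
    for n in("flange_a","copper_cap","tap_aerator","lid_edge"):print(c,n,[(np.round(d["point"],3).tolist(),round(d["confidence"],2)) for d in bot.spot_point(c,n)])
cv2.imwrite("pics/t5.png",cv2.resize(im[110:250,250:400],None,fx=4,fy=4,interpolation=cv2.INTER_CUBIC)[:,:,::-1])
E
```

```text
[ 0.66501302 -0.05278321  0.2297712 ] [ 0.77341276 -1.28447366  0.03177521]
side flange_a [([0.462, 0.105, 0.008], 0.39)]
side copper_cap [([0.611, 0.034, 0.031], 0.83), ([0.572, 0.119, 0.006], 0.45)]
side tap_aerator [([0.516, 0.032, 0.033], 0.91)]
side lid_edge [([0.573, 0.183, 0.105], 0.76)]
top flange_a [([0.461, 0.106, 0.005], 0.73), ([0.664, 0.107, 0.006], 0.66), ([0.564, 0.103, 0.005], 0.53)]
top copper_cap [([0.615, 0.034, 0.028], 0.62)]
top tap_aerator [([0.52, 0.026, 0.034], 0.42)]
top lid_edge [([0.568, 0.183, 0.112], 0.87)]
```

View pics/t5.png

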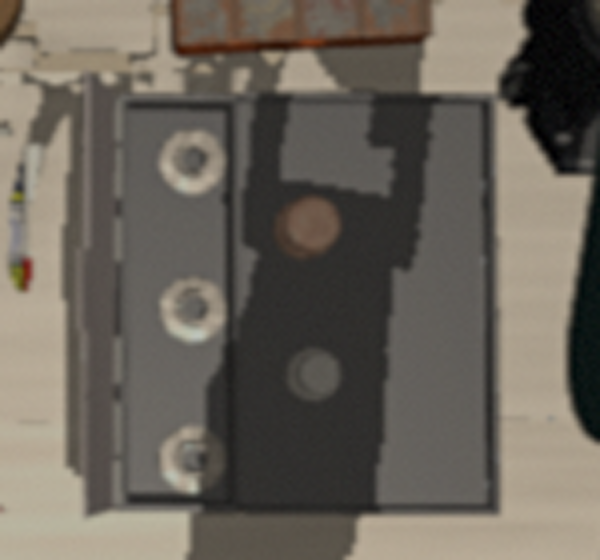

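All three flanges lie flat in the trough at crop (192,160), (192,310) and (190,458). The cap and aerator have not moved. Next I go behind the lid with the fingers shut.

arm_command([
  [-0.012,0.036,0,0,0,0,1],
  [-0.012,0.036,0,0,0,0,1],
  [-0.012,0.036,0,0,0,0,1],
  [-0.012,0.036,0,0,0,0,1],
  [-0.012,0.036,0,0,0,0,1],
  [-0.012,0.036,0,0,0,0,1],
  [-0.012,0.036,0,0,0,0,1],
  [-0.014,0.036,0,0,0,0,1],
  [0,0,0,0,0,0,1],
  [0,0,0,0,0,0,1],
])

```text
time_s: 15.05
tcp_pos: [0.5659, 0.244, 0.2289]
orientation: [3.141, 0.0, 1.572]
wrist_force: [-0.4, -1.3, -0.1]
finger_gap: -0.0002
gripper_force: 0.0
```

arm_command([
  [0,0,-0.035,0,0,0,1],
  [0,0,-0.035,0,0,0,1],
  [0,0,-0.03,0,0,0,1],
  [0,0,-0.022,0,0,0,1],
  [0,0,0,0,0,0,1],
  [0,0,0,0,0,0,1],
])

```text
time_s: 15.55
tcp_pos: [0.5666, 0.24, 0.1054]
orientation: [-3.138, 0.002, 1.566]
wrist_force: [-0.1, 0.3, 0.1]
finger_gap: -0.0002
gripper_force: 0.0
```

arm_command([
  [0,-0.012,0,0,0,0,1],
  [0,-0.012,0,0,0,0,1],
  [0,-0.01,0,0,0,0,1],
  [0,-0.008,0,0,0,0,1],
  [0,-0.008,0,0,0,0,1],
  [0,-0.008,0,0,0,0,1],
  [0,-0.008,0,0,0,0,1],
  [0,-0.008,0,0,0,0,1],
  [0,0,0,0,0,0,1],
])

```text
time_s: 16.3
tcp_pos: [0.567, 0.1658, 0.1067]
orientation: [-3.141, 0.001, 1.566]
wrist_force: [0.4, -1.1, 0.1]
finger_gap: -0.0003
gripper_force: 0.0
```

```bash
python3 - <<'E'
from h import *
for c in("side","top"):
    im=bot.grab_frame(c)
    for n in("lid_edge","copper_cap","tap_aerator"):print(c,n,[(np.round(d["point"],3).tolist(),round(d["confidence"],2)) for d in bot.spot_point(c,n)])
E
```

```text
side lid_edge [([0.568, 0.154, 0.112], 0.95)]
side copper_cap [([0.616, 0.037, 0.031], 0.92)]
side tap_aerator [([0.513, 0.034, 0.034], 0.69)]
top lid_edge [([0.571, 0.08, 0.028], 0.42)]
top copper_cap [([0.611, 0.036, 0.026], 0.49)]
top tap_aerator []
```

arm_command([
  [0,-0.009,0,0,0,0,1],
  [0,-0.008,0,0,0,0,1],
  [0,-0.008,-0.003,0,0,0,1],
  [0,-0.008,-0.004,0,0,0,1],
  [0,-0.007,-0.006,0,0,0,1],
  [0,-0.007,-0.006,0,0,0,1],
  [0,-0.006,-0.007,0,0,0,1],
  [0,-0.005,-0.007,0,0,0,1],
  [0,0,0,0,0,0,1],
])

```text
time_s: 17.45
tcp_pos: [0.5658, 0.1081, 0.0713]
orientation: [-3.138, 0.001, 1.566]
wrist_force: [-0.4, -0.6, -0.6]
finger_gap: 0.0001
gripper_force: 0.0
```

```bash
python3 - <<'E'
from h import *
im=bot.grab_frame("side")
print([(np.round(d["point"],3).tolist(),round(d["confidence"],2)) for d in bot.spot_point("side","lid_edge")])
E
```

```text
[([0.568, 0.088, 0.07], 0.56), ([0.567, 0.044, -0.005], 0.32)]
```

arm_command([
  [0,-0.003,-0.006,0,0,0,1],
  [0,-0.003,-0.006,0,0,0,1],
  [0,-0.002,-0.006,0,0,0,1],
  [0,-0.001,-0.006,0,0,0,1],
  [0,0,-0.004,0,0,0,1],
  [0,0,0,0,0,0,1],
  [0,0,0,0,0,0,1],
])

```text
time_s: 18.13
tcp_pos: [0.5664, 0.1005, 0.0451]
orientation: [-3.14, 0.0, 1.567]
wrist_force: [-1.0, 0.8, 1.1]
finger_gap: 0.0001
gripper_force: 0.0
```

arm_command([
  [0,0,-0.001,0,0,0,1],
  [0,0,0,0,0,0,1],
  [0,0,0,0,0,0,1],
])

```text
time_s: 18.38
tcp_pos: [0.567, 0.1006, 0.0449]
orientation: [3.141, -0.0, 1.568]
wrist_force: [0.4, -0.2, -0.9]
finger_gap: 0.0001
gripper_force: 0.0
```

arm_command([
  [0,0,-0.002,0,0,0,1],
  [0,0,0,0,0,0,1],
  [0,0,0,0,0,0,1],
])

```text
time_s: 18.63
tcp_pos: [0.567, 0.1006, 0.0427]
orientation: [3.142, -0.0, 1.567]
wrist_force: [0.2, 0.1, -0.1]
finger_gap: -0.0001
gripper_force: 0.0
```

arm_command([
  [0,0,-0.0015,0,0,0,1],
  [0,0,0,0,0,0,1],
  [0,0,0,0,0,0,1],
])

```text
time_s: 18.88
tcp_pos: [0.5672, 0.1006, 0.0416]
orientation: [3.141, -0.0, 1.567]
wrist_force: [-0.4, -0.5, 2.1]
finger_gap: 0.0001
gripper_force: 0.9
```

arm_command([
  [0,0,-0.001,0,0,0,1],
  [0,0,0,0,0,0,1],
  [0,0,0,0,0,0,1],
])

```text
time_s: 19.13
tcp_pos: [0.5672, 0.1006, 0.0415]
orientation: [3.141, -0.0, 1.567]
wrist_force: [-1.8, -0.4, 6.5]
finger_gap: 0.0002
gripper_force: 3.0
```

arm_command([
  [0,0,-0.001,0,0,0,1],
  [0,0,0,0,0,0,1],
  [0,0,0,0,0,0,1],
])

```text
time_s: 19.38
tcp_pos: [0.5673, 0.1006, 0.0415]
orientation: [3.14, 0.0, 1.568]
wrist_force: [-4.7, -0.5, 8.9]
finger_gap: 0.0001
gripper_force: 5.0
```

The fingers stop hard at TCP z = 0.0415, so the tips are at 0.0335, the given height of the shut lid. I lift off and check.

arm_command([
  [0,0,0.01,0,0,0,1],
  [0,0,0.03,0,0,0,1],
  [0,0,0.04,0,0,0,1],
  [0,0,0.04,0,0,0,1],
  [0,0,0.04,0,0,0,1],
  [-0.03,0.03,0,0,0,0,1],
  [-0.03,0.03,0,0,0,0,1],
  [-0.03,0.03,0,0,0,0,1],
  [0,0,0,0,0,0,1],
  [0,0,0,0,0,0,1],
])

```text
time_s: 20.22
tcp_pos: [0.4774, 0.1902, 0.1997]
orientation: [3.141, 0.0, 1.571]
wrist_force: [1.0, 1.1, -0.5]
finger_gap: -0.0003
gripper_force: 0.0
```

```bash
python3 - <<'E'
from h import *
print(bot.get_obs()["wrist_force"])
for c in("side","top"):
    im=bot.grab_frame(c)
    for n in("lid_edge","flange_a","copper_cap","tap_aerator","card_terminal","calculator","pen"):print(c,n,[(np.round(d["point"],3).tolist(),round(d["confidence"],2)) for d in bot.spot_point(c,n)])
    if c=="side":cv2.imwrite("pics/s6.png",cv2.resize(im[130:300,170:420],None,fx=3.1,fy=3.1,interpolation=cv2.INTER_CUBIC)[:,:,::-1])
E
```

```text
[ 1.01956089  1.10186335 -0.52817216]
side lid_edge [([0.569, 0.08, 0.034], 0.58), ([0.564, 0.039, -0.001], 0.2)]
side flange_a []
side copper_cap []
side tap_aerator [([0.516, 0.032, 0.036], 0.57)]
side card_terminal [([0.526, 0.498, 0.001], 0.55)]
side calculator [([0.666, 0.455, -0.0], 0.78)]
side pen [([0.569, 0.12, 0.004], 0.73), ([0.424, 0.303, -0.001], 0.5)]
top lid_edge [([0.566, 0.077, 0.036], 0.63)]
top flange_a []
top copper_cap [([0.614, 0.036, 0.03], 0.62)]
top tap_aerator [([0.52, 0.032, 0.033], 0.4)]
top card_terminal [([0.525, 0.493, -0.001], 0.84)]
top calculator [([0.666, 0.463, 0.004], 0.64), ([0.567, 0.112, 0.005], 0.37)]
top pen [([0.423, 0.307, -0.003], 0.42)]
```

View pics/s6.png

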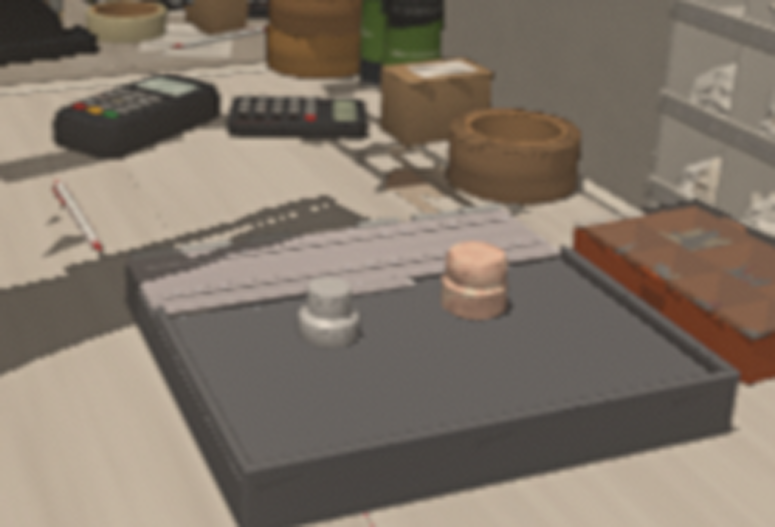

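The lid lies flat from (145,290) to (550,245). The aerator at (330,312) and the cap at (475,280) still stand in place, and the things on the counter have not moved.

```bash
python3 -c "
from workcell import bot
print(bot.job_done())"
```

```text
the job is handed in; nothing more can be done
None
```

The job is handed in at about 21 s: all three flanges lie in the trough, the lid is pressed shut to its stop, and the cap, aerator and other things on the counter are where they were.

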